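# Clear the mitre-saw wing of offcuts

## Robot

A 6-joint arm with a two-finger parallel gripper is mounted at the origin on the work surface. World frame = base frame: x ahead of the robot, y to its left, z up, the work surface at z = 0. Lengths are in mm, angles in rad, forces in N, time in s.
With the tool pointing down it reaches from about 275 to 825 mm from the base axis. Payload 5.2 kg.
Tool frame: the origin (TCP) lies on the centre line of the jaws, within the pads' length; the fingertips stand 17 mm ahead of it and the grasp point (between the pads) lies 2 mm behind it; z points along the fingers, y is the direction in which the jaws open and shut (so a half turn about z gives the same grasp; the last joint's range is limited). The gripper opens to 93 mm and grips with 3 to 60 N. Pads are 15 mm wide; open, the fingers measure 128 mm over their backs; the gripper's body (75 mm by 188 mm) begins 65 mm behind the grasp point.
Start: joints at [0.953, 0.259, 1.535, -0, 1.348, -0.203], TCP at [221.633, 503.372, 235.653] pointing down, gripper open.
Joint ranges: [-3.14, 3.14], [-0.91, 2.08], [0.19, 2.58], [-1.22, 4.36], [0.22, 2.71], [-3.12, 3.12]. Speed limits (rad/s): [2.57, 2.57, 3.14, 3.14, 3.14, 3.14].

## Interface

Orientations are given as a rotation vector (axis times angle).
In Python, from plant import arm gives the robot as it stands.
- The arm moves only by the tool send_rows, never from a script. Its argument "series" is a list of rows, each an object of numbers: "jaw": the finger opening in cm, from 0 to 9.3; "x", "y", "z": the shift along the tool's x, y, z in cm; "yaw": the turn about the tool's z in rad. In form: [{"jaw": .., "x": .., "y": .., "z": .., "yaw": ..}, ...]. A call has 1 to 12 rows; each row is the pose to reach, as a shift and turn from the pose commanded when the call began, along the tool's axes at that moment; what a row does not reach only later rows make up. A row lasts 1/8 s, in which the tool goes at most 62.5 mm and 10.7 degrees, less where a joint would pass 70% of its speed; a pose out of reach is approached as far as the arm can. A call with a gripper value outside its range is refused whole. The fingers move at their own pace and stop on an object; "grip_force" is the grip in N (left out, the last holds). Time passes only in rows, so rows that repeat a pose let the fingers close. It gives the time, the measured TCP pose, the force and the opening at its end, in the units of the state.
- arm.get_obs(): the state, without advancing time (a new reading comes with each control period).
- arm.grab_frame(name): name is "scene" or "top" or "wrist"; returns a dict with "frame" (384x512x3 uint8, red, green, blue), "vertical_fov" (degrees; the focal length in pixels is half the picture's height over the tangent of half this angle, whatever the lens; pixels are square), "cx", "cy" (the principal point, pixels), "dist" ([k1, k2, p1, p2, k3] as OpenCV has them; the pictures are not rectified), "world_to_cam" (4x4, takes a point from world to camera coordinates). Camera axes: x right, y down, z forward; pixel columns grow to the right and rows downward; lengths in mm; the calibration is good to about 2 mm. A picture is of the moment at which its call begins. There is no depth.
- arm.finish_job(): hands the job in, once; it reports no verdict.
The state is a dict: "t": time; "qpos": joint angles; "qvel": joint speeds; "tau": joint torques, N m; "tool_pos": TCP position; "orientation": TCP orientation; "force": force on the tool from outside, world axes, zero at the start; "wrist_torque": the same for the moment, N m; "finger_gap": finger opening in mm.
Only numpy, scipy, OpenCV 4.12 (cv2) and the standard library are available. Lean on these libraries where they do the work, as an engineer would, in place of code of your own. Each camera call takes 0.05 s, during which the arm holds its last target. There are 200 camera calls.

## Task

Sweep the three short offcuts along the wing of the mitre saw and over its open end, so that all three drop into the scrap box fixed there. Push them with the fingers, flat on the wing: do not pick any of them up. The cut rail, the sanding block, the pencil, the tape measure, the screw tin and the filler jar are to stay where they are.

Things in the scene. Friction and masses are not known exactly. Their poses are not given: they have to be found in the camera images.
- station: mitre-saw station, fixed to the bench, turned a few degrees at most: a flat plywood wing 300 mm deep (its x) and 780 mm long (its y), top 85 mm above the bench, and the saw (450 mm tall) beyond local y = 780 mm. Origin on the bench under the middle of the wing's open end; +y runs along the wing towards the saw, +x from its front edge (x = -150 mm, no rim) to the fence at its back
- fence (a point): a point on the fence's face at mid length, level with the wing's top; axes as the station's. The fence is a plywood board along the whole wing, its face 132 mm to +x of the wing's middle line, its top 63 mm above the wing; an aluminium flip stop rides on it 270 mm further towards the saw, standing 90 mm above the wing and 12 mm out from the face
- wing_end (a point): middle of the upper edge of the wing's open end, on its top surface, 85 mm above the bench; axes as the station's. The edge runs along x, has no rim and drops straight into the scrap box
- scrap_box: plywood scrap box fixed against the wing's open end, 240 mm (its x) by 150 mm (its y), walls 9 mm; origin on the bench under its centre, axes as the station's. The wing's end face is its fourth side; side walls 80 mm tall, end wall (local y = -70 mm) 125 mm, floor at 9 mm. Its centre lies up to 30 mm to either side of the middle of the wing's end. An old scrap fixed inside is not part of the job
- offcut_block: offcut 1, a loose hardwood block 55 x 38 mm and 28 mm tall, about 45 g; origin at its centre, 14 mm above what it lies on; x along the 55 mm side. Lies at any yaw on the wing
- offcut_mitre: offcut 2, a loose hardwood piece 22 mm tall with one end cut at an angle: seen from above a trapezium 42 mm wide (its y), 62 mm long on its -y side and 40 mm on its +y side, square end at x = -31 mm, about 35 g; origin 11 mm above what it lies on, midway between the extremes of its outline (the centre of mass lies 5 mm to -x). Lies at any yaw on the wing
- offcut_square: offcut 3, a loose flat hardwood square 44 x 44 mm and 19 mm tall, about 30 g; origin at its centre, 9.5 mm above what it lies on. Lies at any yaw on the wing
- tape_measure: tape measure lying flat on the wing, black case about 80 x 60 mm, 38 mm tall, 0.28 kg; to be left. Origin at the centre of its underside
- screw_tin: round steel tin, 69 mm diameter, 48 mm tall, 0.3 kg, on the wing; to be left. Origin at the centre of its underside
- filler_jar: round jar, 62 mm diameter, 62 mm tall, 0.25 kg, on the wing; to be left. Origin at the centre of its underside
- sanding_block: cork sanding block 65 x 110 x 35 mm on the wing near the saw; to be left. Origin at the centre of its underside, long along its y
- rail: good cut rail of the same hardwood as the offcuts but 200 mm long (its y), 40 mm wide, 20 mm tall, on the wing near the saw; to be left. Origin at the centre of its underside
- pencil: carpenter's pencil, 170 mm long (its y), 14 mm wide, 8 mm tall, on the wing near the saw; to be left. Origin at the underside, at mid length
Mind the look-alikes: they are no part of the job. What is shaped like the offcut_mitre but orange or white is not meant.

How it is judged:
By the outcome, as a careful person would: the job done as asked, in the order asked, and still so for the second after the job is handed in, with the robot touching nothing.
It also fails if it takes over 72 s, if anything falls off the work surface, if the arm or the gripper's body presses on something with over 40 N, if the wrist force passes 120 N, or if a joint passes its speed limit or range.

## Working session

There is one attempt and no reset: what is moved stays moved. The work goes in short steps, Python scripts to look and compute and a tool call to move; the robot and the scene stay as the last step left them, time stands still between calls to the robot, and variables do not carry over. Pictures are saved under pics/ and viewed, about 8 in all and at most 12, crops included, and the job is handed in when it is done.

Besides the shell and the picture viewer there is one more tool, called after "Emit:" in YAML: its name, and indented under it one key for each argument. send_rows: Moves the arm, as the interface text tells. Its arguments: {"type":"object","properties":{"series":{"type":"array"},"grip_force":{"type":"number"}},"required":["series"]}

```bash
mkdir -p pics; ls; cat > h.py <<'E'
import numpy as np, cv2
from plant import arm
def cam(n):
    f=arm.grab_frame(n); im=f["frame"]; h=im.shape[0]
    fo=h/2/np.tan(np.radians(f["vertical_fov"])/2)
    K=np.array([[fo,0,f["cx"]],[0,fo,f["cy"]],[0,0,1.]])
    return im,K,np.array(f["dist"],float),np.array(f["world_to_cam"],float)
def ray(px,c,z):
    _,K,d,T=c
    p=cv2.undistortPoints(np.array(px,float).reshape(-1,1,2),K,d).reshape(-1,2)
    D=np.c_[p,np.ones(len(p))]@T[:3,:3]; o=-T[:3,:3].T@T[:3,3]
    return o+D*((z-o[2])/D[:,2])[:,None]
def proj(P,c):
    _,K,d,T=c
    return cv2.projectPoints(np.array(P,float).reshape(-1,1,3),cv2.Rodrigues(T[:3,:3])[0],T[:3,3],K,d)[0].reshape(-1,2)
def save(im,n,s=1.5): cv2.imwrite("pics/"+n,cv2.resize(im[:,:,::-1],None,fx=s,fy=s,interpolation=cv2.INTER_CUBIC))
E
python3 - <<'E'
from h import *
for n in("top","scene"):
    c=cam(n); save(c[0],n+"0.png"); np.save(n+".npy",c[0]); print(n,c[1],c[2],-c[3][:3,:3].T@c[3][:3,3])
print(arm.get_obs())
E
```

```text
pics
top [[352.54523753   0.         245.42351488]
 [  0.         352.54523753 186.88361065]
 [  0.           0.           1.        ]] [-0.0017407  0.         0.         0.         0.       ] [ 420.11118496   83.6232935  1008.62789476]
scene [[356.25678091   0.         252.1878479 ]
 [  0.         356.25678091 189.23530273]
 [  0.           0.           1.        ]] [-0.07517394  0.          0.          0.          0.        ] [ 825.83732109 -468.79560602  777.67753354]
{'t': 0.1, 'qpos': array([ 9.53184893e-01,  2.59279300e-01,  1.53592830e+00,  4.56744842e-06,
        1.34803623e+00, -2.02814803e-01]), 'qvel': array([-0.00014364, -0.00169292, -0.0026686 ,  0.00078556,  0.00197794,
       -0.00102273]), 'tau': array([ 2.20216105e-03, -4.38210690e+01, -2.84644443e+01,  7.20810774e-02,
        3.61191470e-02, -5.88969965e-05]), 'tool_pos': array([221.36713405, 502.98651038, 234.91409177]), 'orientation': array([-6.46764949e-01, -3.07361858e+00,  2.37518897e-03]), 'force': array([-0.50526515, -0.87435493,  0.1279758 ]), 'wrist_torque': array([-0.04906486,  0.0026279 , -0.02289437]), 'finger_gap': 93.16789715766636}
```

View pics/top0.png

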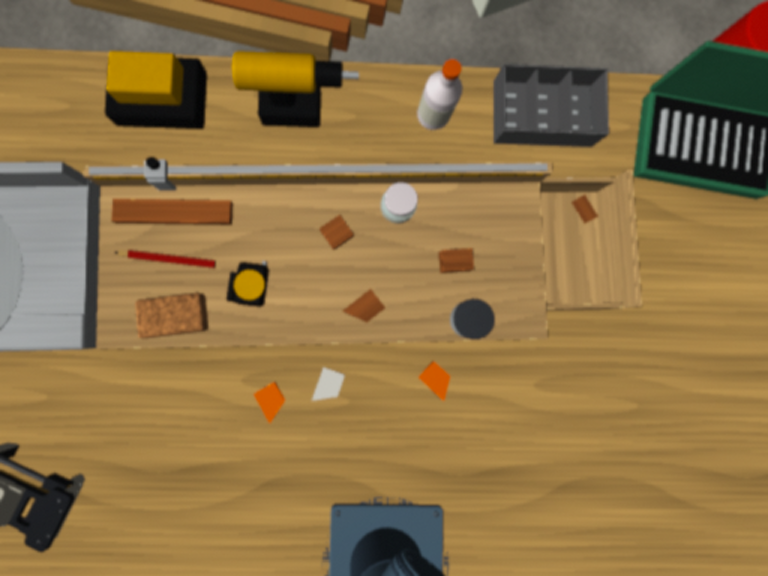

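View pics/scene0.png

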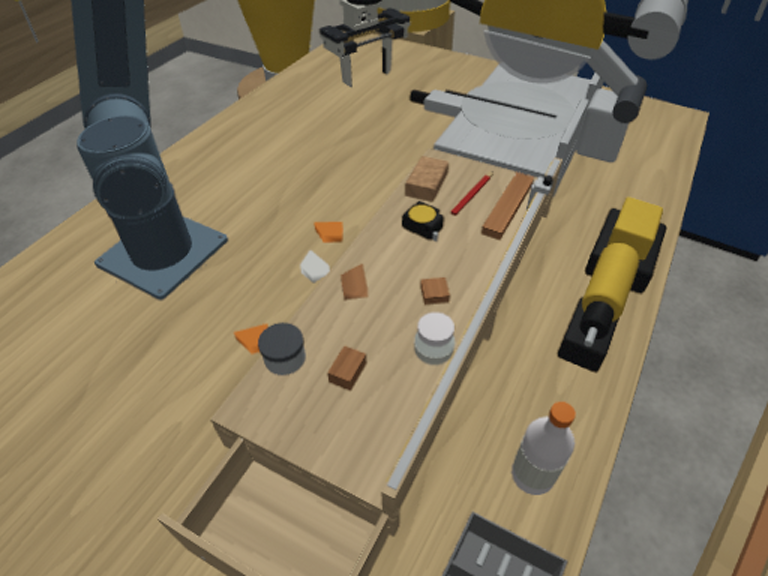

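The top picture (1.5x) shows block at (457,260), mitre at (364,306) and square at (337,232). The jar is at (400,202), tin at (473,319), tape at (249,285), rail at (172,211), and the open end at x≈545 with the box to its right. Look-alikes:
- Orange mitre shapes at (270,400) and (436,380), and a white one at (328,384), all on the bench.
- The fixed old scrap in the box at (585,208).
- The rail, which is the same wood.

I choose the three brown pieces on the wing.

```bash
python3 - <<'E'
from h import *
c=cam("top"); im=c[0]
hsv=cv2.cvtColor(im,cv2.COLOR_RGB2HSV)
for p in [(304,173),(243,204),(225,155),(115,141),(330,150),(320,215),(267,135),(315,212)]: print(p,hsv[p[1],p[0]])
m=((hsv[...,0]<=12)&(hsv[...,1]>130)&(hsv[...,2]>60)&(hsv[...,2]<200)).astype(np.uint8)
for k in cv2.findContours(m,cv2.RETR_EXTERNAL,cv2.CHAIN_APPROX_NONE)[0]:
    if cv2.contourArea(k)<60: continue
    (u,v),s,a=cv2.minAreaRect(k)
    ap=cv2.approxPolyDP(k,3,True).reshape(-1,2)
    print("ctr",round(u),round(v),"area",cv2.contourArea(k))
    for z in (107,): print(ray(ap,c,z)[:,:2].round(0).tolist(), ray([[u,v]],c,z)[0,:2].round())
# wing edge points (1.5x px -> /1.5)
q=lambda l:np.array(l)/1.5
print("end/front",ray(q([(547,338),(541,182),(100,347),(300,343)]),c,85).round())
print("fence top edge",ray(q([(90,175),(545,172)]),c,148).round())
print("box side tops",ray(q([(634,174),(638,304)]),c,125).round(), ray(q([(548,306),(612,185)]),c,80).round())
print("jar top",ray(q([(400,195)]),c,147).round(),"tin",ray(q([(474,318)]),c,133).round(),"tape",ray(q([(249,285)]),c,123).round())
save(im[100:250,130:380],"crop.png",3.2)
E
```

```text
(304, 173) [ 12 194 130]
(243, 204) [ 12 194 137]
(225, 155) [ 12 193 139]
(115, 141) [ 12 195 135]
(330, 150) [ 18 128 164]
(320, 215) [110  29  52]
(267, 135) [177  11 203]
(315, 212) [105  29  53]
ctr 243 206 area 203.5
[[464.0, 23.0], [486.0, 46.0], [455.0, 81.0], [443.0, 45.0]] [459.  52.]
ctr 304 173 area 221.5
[[554.0, -77.0], [528.0, -83.0], [535.0, -132.0], [563.0, -127.0]] [ 547. -105.]
ctr 114 172 area 294.5
[[548.0, 454.0], [535.0, 448.0], [526.0, 307.0], [539.0, 323.0]] [537. 380.]
ctr 224 154 area 195.5
[[615.0, 98.0], [596.0, 126.0], [565.0, 107.0], [587.0, 77.0]] [590. 103.]
ctr 114 141 area 957.5
[[633.0, 481.0], [599.0, 477.0], [602.0, 285.0], [636.0, 292.0]] [617. 384.]
ctr 389 139 area 94.0
[[666.0, -334.0], [651.0, -317.0], [625.0, -338.0], [634.0, -352.0]] [ 644. -334.]
ctr 301 46 area 119.0
[[911.0, -91.0], [883.0, -81.0], [875.0, -102.0], [901.0, -113.0]] [893. -97.]
ctr 494 17 area 642.5
[[1053.0, -691.0], [968.0, -586.0], [952.0, -686.0]] [1000. -638.]
ctr 248 8 area 119.5
[[1015.0, 70.0], [1008.0, 48.0], [976.0, 53.0], [971.0, 34.0], [1017.0, 27.0]] [993.  48.]
ctr 188 8 area 624.0
[[1002.0, 337.0], [961.0, 120.0], [928.0, 117.0], [929.0, 93.0], [969.0, 91.0], [954.0, 96.0], [979.0, 104.0], [975.0, 142.0], [989.0, 148.0], [1007.0, 231.0], [993.0, 231.0], [1007.0, 237.0]] [986. 209.]
end/front [[ 415. -273.   85.]
 [ 696. -266.   85.]
 [ 385.  498.   85.]
 [ 398.  160.   85.]]
fence top edge [[ 665.  504.  148.]
 [ 695. -249.  148.]]
box side tops [[ 704. -417.  125.]
 [ 476. -417.  125.]] [[ 471. -278.   80.]
 [ 696. -400.   80.]]
jar top [[648.  -3. 147.]] tin [[ 446. -131.  133.]] tape [[493. 245. 123.]]
```

View pics/crop.png

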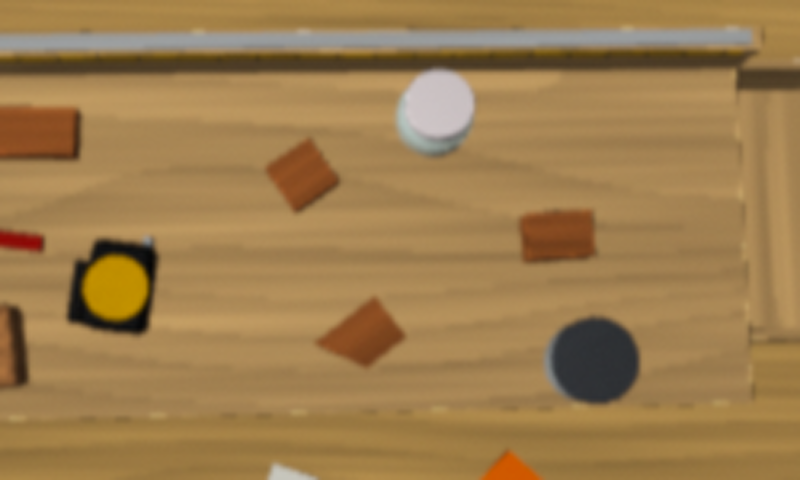

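The crop confirms three brown pieces on the wing and nothing confusable beside them. The station yaw fits at about 0.039 rad and the sizes agree. Next is a helper that turns station targets into tool shifts.

```bash
cat >> h.py <<'E'
from scipy.spatial.transform import Rotation as Ro
O=np.array([565.,-267.,0]); Y=np.array([-.039,.999,0]); X=np.array([.999,.039,0])
def st(P): d=np.atleast_2d(P)-O; return np.c_[d@X,d@Y]
def go(*pts):
    "pts: (station x, y, tcp z); returns shifts in cm in tool axes"
    o=arm.get_obs(); R=Ro.from_rotvec(o["orientation"]).as_matrix()
    print("t",round(o["t"],2),"station",st(o["tool_pos"]).round(1),"z",o["tool_pos"][2].round(1),"tool-x station angle",np.degrees(np.arctan2(R[:,0]@Y,R[:,0]@X)).round(1),"F",o["force"].round(1))
    for p in pts: print(p,(R.T@(O+p[0]*X+p[1]*Y+[0,0,p[2]]-o["tool_pos"])/10).round(2))
def pieces(c,z=105):
    h=cv2.cvtColor(c[0],cv2.COLOR_RGB2HSV)
    m=((h[...,0]<=13)&(h[...,1]>130)&(h[...,2]>50)&(h[...,2]<200)).astype(np.uint8)
    for k in cv2.findContours(m,cv2.RETR_EXTERNAL,cv2.CHAIN_APPROX_NONE)[0]:
        if cv2.contourArea(k)<50: continue
        M=cv2.moments(k); p=st(ray([[M["m10"]/M["m00"],M["m01"]/M["m00"]]],c,z))[0]
        if abs(p[0])<160 and -150<p[1]<700: print("centre",p.round(),"area",M["m00"],"corners",st(ray(cv2.approxPolyDP(k,3,True).reshape(-1,2),c,z)).round().tolist())
E
python3 -c "
from h import *
go((-12,225,235),(-12,225,107)); pieces(cam('top'))"
```

```text
t 0.15 station [[-313.2  782.7]] z 235.0 tool-x station angle 154.0 F [-0.2 -0.4 -0.6]
(-12, 225, 235) [-5.154e+01 -3.694e+01  4.000e-02]
(-12, 225, 107) [-51.54 -36.92  12.84]
centre [-90. 320.] area 253.0 corners [[-90.0, 291.0], [-64.0, 313.0], [-96.0, 355.0], [-112.0, 317.0]]
centre [-12. 162.] area 269.5 corners [[4.0, 134.0], [2.0, 189.0], [-29.0, 188.0], [-25.0, 133.0]]
centre [ -3. 649.] area 317.5 corners [[12.0, 721.0], [-1.0, 719.0], [-16.0, 575.0], [-3.0, 588.0]]
centre [ 40. 368.] area 237.0 corners [[67.0, 363.0], [47.0, 394.0], [12.0, 374.0], [33.0, 343.0]]
centre [ 79. 650.] area 1096.0 corners [[63.0, 748.0], [59.0, 551.0], [96.0, 553.0], [100.0, 746.0]]
centre [ 76. -71.] area 123.5 corners [[98.0, -69.0], [88.0, -52.0], [55.0, -74.0], [66.0, -91.0]]
```

Emit:
send_rows:
  series:
    - {"jaw": 0,"x": -4.7,"y": -3.4,"z": 0,"yaw": 0.1}
    - {"jaw": 0,"x": -9.4,"y": -6.7,"z": 0,"yaw": 0.2}
    - {"jaw": 0,"x": -14.1,"y": -10.1,"z": 0,"yaw": 0.3}
    - {"jaw": 0,"x": -18.8,"y": -13.4,"z": 0,"yaw": 0.45}
    - {"jaw": 0,"x": -23.4,"y": -16.8,"z": 0,"yaw": 0.6}
    - {"jaw": 0,"x": -28.1,"y": -20.1,"z": 0,"yaw": 0.75}
    - {"jaw": 0,"x": -32.8,"y": -23.5,"z": 0,"yaw": 0.9}
    - {"jaw": 0,"x": -37.5,"y": -26.9,"z": 0,"yaw": 1.0}
    - {"jaw": 0,"x": -42.2,"y": -30.2,"z": 0,"yaw": 1.1}
    - {"jaw": 0,"x": -46.9,"y": -33.6,"z": 0,"yaw": 1.117}
    - {"jaw": 0,"x": -51.5,"y": -36.9,"z": 0,"yaw": 1.117}
    - {"jaw": 0,"x": -51.5,"y": -36.9,"z": 0,"yaw": 1.117}

```text
t: 1.7
tool_pos: [545.7, -45.5, 234.9]
orientation: [2.183, 2.259, -0.001]
force: [-0.6, 0.1, 0.7]
finger_gap: 0.2
```

```bash
python3 -c "
from h import *
go((-12,225,235),(-12,225,107),(-12,-10,107))"
```

```text
t 1.7 station [[-10.7 222. ]] z 234.9 tool-x station angle 89.7 F [-0.6  0.1  0.7]
(-12, 225, 235) [ 0.29 -0.13 -0.01]
(-12, 225, 107) [ 0.3  -0.13 12.79]
(-12, -10, 107) [-2.32e+01 -2.00e-02  1.28e+01]
```

Emit:
send_rows:
  series:
    - {"jaw": 0,"x": 0.3,"y": 0,"z": 5,"yaw": 0}
    - {"jaw": 0,"x": 0.3,"y": 0,"z": 9.5,"yaw": 0}
    - {"jaw": 0,"x": 0.3,"y": 0,"z": 12.8,"yaw": 0}
    - {"jaw": 0,"x": 0,"y": 0,"z": 12.8,"yaw": 0}
    - {"jaw": 0,"x": -2,"y": 0,"z": 12.8,"yaw": 0}
    - {"jaw": 0,"x": -3.5,"y": 0,"z": 12.8,"yaw": 0}
    - {"jaw": 0,"x": -5,"y": 0,"z": 12.8,"yaw": 0}
    - {"jaw": 0,"x": -7,"y": 0,"z": 12.8,"yaw": 0}
    - {"jaw": 0,"x": -9,"y": 0,"z": 12.8,"yaw": 0}
    - {"jaw": 0,"x": -11,"y": 0,"z": 12.8,"yaw": 0}
    - {"jaw": 0,"x": -12,"y": 0,"z": 12.8,"yaw": 0}
    - {"jaw": 0,"x": -12,"y": 0,"z": 12.8,"yaw": 0}

```text
t: 3.2
tool_pos: [548.9, -162.7, 107.5]
orientation: [-2.179, -2.263, 0.0]
force: [-0.2, 0.3, -0.1]
finger_gap: 0.3
```

```bash
python3 -c "
from h import *
go((-12,-10,107),(-12,-10,200),(80,395,200));c=cam('top'); pieces(c);save(c[0],'p1.png')"
```

```text
t 3.2 station [[-12.  104.8]] z 107.5 tool-x station angle 89.9 F [-0.2  0.3 -0.1]
(-12, -10, 107) [-11.48   0.02   0.05]
(-12, -10, 200) [-11.48   0.02  -9.25]
(80, 395, 200) [29.02  9.16 -9.25]
centre [-90. 320.] area 247.0 corners [[-90.0, 291.0], [-64.0, 313.0], [-96.0, 355.0], [-112.0, 317.0]]
centre [ -3. 649.] area 310.5 corners [[12.0, 721.0], [-1.0, 719.0], [-16.0, 575.0], [-3.0, 588.0]]
centre [ 40. 368.] area 231.0 corners [[67.0, 363.0], [47.0, 394.0], [15.0, 376.0], [33.0, 343.0]]
centre [ 79. 649.] area 1074.5 corners [[89.0, 748.0], [63.0, 745.0], [59.0, 551.0], [96.0, 553.0], [100.0, 746.0]]
```

View pics/p1.png

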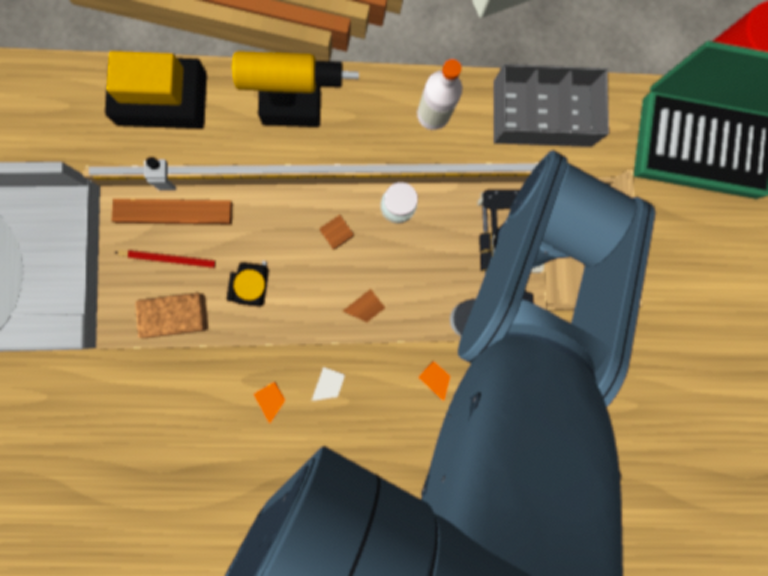

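The top picture shows the arm over the block lane. The tin, at (465,318), is partly hidden, and everything else is unmoved. I'll push on over the edge.

Emit:
send_rows:
  series:
    - {"jaw": 0,"x": -1.5,"y": 0,"z": 0.05,"yaw": 0}
    - {"jaw": 0,"x": -3,"y": 0,"z": 0.05,"yaw": 0}
    - {"jaw": 0,"x": -4.5,"y": 0,"z": 0.05,"yaw": 0}
    - {"jaw": 0,"x": -6,"y": 0,"z": 0.05,"yaw": 0}
    - {"jaw": 0,"x": -7.5,"y": 0,"z": 0.05,"yaw": 0}
    - {"jaw": 0,"x": -9,"y": 0,"z": 0.05,"yaw": 0}
    - {"jaw": 0,"x": -10.5,"y": 0,"z": 0.05,"yaw": 0}
    - {"jaw": 0,"x": -12,"y": 0,"z": 0.05,"yaw": 0}
    - {"jaw": 0,"x": -12.5,"y": 0,"z": 0.05,"yaw": 0}
    - {"jaw": 0,"x": -12.5,"y": 0,"z": 0.05,"yaw": 0}
    - {"jaw": 0,"x": -12,"y": 0,"z": -5,"yaw": 0}
    - {"jaw": 0,"x": -9,"y": 0,"z": -9.5,"yaw": 0}

```text
t: 4.75
tool_pos: [552.3, -252.0, 203.4]
orientation: [-2.179, -2.262, 0.0]
force: [0.6, 0.7, 1.1]
finger_gap: 0.6
```

```bash
python3 -c "
from h import *
go((77,390,200),(77,390,107))"
```

```text
t 4.75 station [[-12.1  15.4]] z 203.4 tool-x station angle 89.9 F [0.6 0.7 1.1]
(77, 390, 200) [37.46  8.85  0.35]
(77, 390, 107) [37.46  8.86  9.65]
```

Emit:
send_rows:
  series:
    - {"jaw": 0,"x": 4,"y": 1,"z": -1,"yaw": 0.1}
    - {"jaw": 0,"x": 9,"y": 2.1,"z": -1,"yaw": 0.2}
    - {"jaw": 0,"x": 14,"y": 3.3,"z": -1,"yaw": 0.35}
    - {"jaw": 0,"x": 19,"y": 4.5,"z": -1,"yaw": 0.5}
    - {"jaw": 0,"x": 24,"y": 5.7,"z": -1,"yaw": 0.65}
    - {"jaw": 0,"x": 29,"y": 6.9,"z": -1,"yaw": 0.8}
    - {"jaw": 0,"x": 34,"y": 8,"z": -1,"yaw": 0.9}
    - {"jaw": 0,"x": 37.5,"y": 8.7,"z": -1,"yaw": 1.0}
    - {"jaw": 0,"x": 37.5,"y": 8.7,"z": -1,"yaw": 1.0}
    - {"jaw": 0,"x": 37.5,"y": 8.7,"z": 4,"yaw": 1.0}
    - {"jaw": 0,"x": 37.5,"y": 8.7,"z": 8,"yaw": 1.0}
    - {"jaw": 0,"x": 37.5,"y": 8.7,"z": 9.6,"yaw": 1.0}

```text
t: 6.25
tool_pos: [622.8, 125.4, 104.1]
orientation: [-2.996, -0.944, 0.007]
force: [-0.1, -1.4, 0.3]
finger_gap: 0.2
```

```bash
python3 -c "
from h import *
go((18,352,107)); pieces(cam('top'))"
```

```text
t 6.25 station [[ 73.1 389.8]] z 104.1 tool-x station angle 32.7 F [-0.1 -1.4  0.3]
(18, 352, 107) [-6.69  0.22 -0.26]
centre [-89. 303.] area 51.5 corners [[-66.0, 308.0], [-105.0, 306.0], [-90.0, 291.0]]
centre [-35. -55.] area 242.5 corners [[-17.0, -33.0], [-46.0, -28.0], [-52.0, -79.0], [-25.0, -83.0]]
centre [ -3. 649.] area 309.5 corners [[12.0, 721.0], [-1.0, 719.0], [-16.0, 575.0], [-3.0, 588.0]]
centre [ 40. 369.] area 228.0 corners [[67.0, 360.0], [47.0, 394.0], [15.0, 376.0], [36.0, 345.0]]
centre [ 78. 649.] area 1076.0 corners [[63.0, 745.0], [59.0, 551.0], [96.0, 556.0], [100.0, 743.0]]
centre [ 77. -71.] area 120.0 corners [[98.0, -69.0], [88.0, -52.0], [55.0, -74.0], [66.0, -91.0]]
```

The block is in the box. Next I push the square diagonally away from the jar.

Emit:
send_rows:
  series:
    - {"jaw": 0,"x": -0.8,"y": 0.1,"z": -0.25,"yaw": 0}
    - {"jaw": 0,"x": -1.8,"y": 0.1,"z": -0.25,"yaw": 0}
    - {"jaw": 0,"x": -3,"y": 0.1,"z": -0.25,"yaw": 0}
    - {"jaw": 0,"x": -4.2,"y": 0.1,"z": -0.25,"yaw": 0}
    - {"jaw": 0,"x": -5.4,"y": 0.1,"z": -0.25,"yaw": 0}
    - {"jaw": 0,"x": -6.5,"y": 0.1,"z": -0.25,"yaw": 0}
    - {"jaw": 0,"x": -7,"y": 0.1,"z": -0.25,"yaw": 0}
    - {"jaw": 0,"x": -7,"y": 0.1,"z": -0.25,"yaw": 0}
    - {"jaw": 0,"x": -5.5,"y": 0.1,"z": -0.25,"yaw": 0}
    - {"jaw": 0,"x": -4,"y": 0.1,"z": -5,"yaw": 0}
    - {"jaw": 0,"x": -1,"y": 0.1,"z": -9.5,"yaw": 0}
    - {"jaw": 0,"x": 2,"y": 0.1,"z": -9.5,"yaw": 0}

```text
t: 7.8
tool_pos: [645.9, 138.5, 206.9]
orientation: [2.994, 0.943, 0.015]
force: [0.7, 0.1, -0.6]
finger_gap: 0.8
```

```bash
python3 -c "
from h import *
go((-5,385,200),(-5,395,200)); pieces(cam('top'))"
```

```text
t 7.8 station [[ 96.6 402. ]] z 206.9 tool-x station angle 32.7 F [ 0.7  0.1 -0.6]
(-5, 385, 200) [-9.49 -4.05  0.59]
(-5, 395, 200) [-8.94 -4.89  0.59]
centre [-88. 311.] area 137.5 corners [[-64.0, 311.0], [-66.0, 321.0], [-112.0, 322.0], [-92.0, 291.0]]
centre [-35. -55.] area 238.5 corners [[-17.0, -33.0], [-46.0, -28.0], [-52.0, -79.0], [-25.0, -83.0]]
centre [ -1. 666.] area 236.0 corners [[12.0, 721.0], [-1.0, 719.0], [-16.0, 611.0], [-0.0, 611.0]]
centre [ 79. 677.] area 767.0 corners [[100.0, 746.0], [63.0, 745.0], [59.0, 607.0], [96.0, 607.0]]
centre [ 77. -71.] area 119.0 corners [[98.0, -69.0], [88.0, -52.0], [55.0, -72.0], [68.0, -89.0]]
```

Emit:
send_rows:
  series:
    - {"jaw": 0,"x": -1,"y": -1.2,"z": 0,"yaw": -0.15}
    - {"jaw": 0,"x": -2.5,"y": -3,"z": 0,"yaw": -0.3}
    - {"jaw": 0,"x": -4.5,"y": -5,"z": 0,"yaw": -0.5}
    - {"jaw": 0,"x": -6.5,"y": -5.5,"z": 0,"yaw": -0.65}
    - {"jaw": 0,"x": -8,"y": -5.5,"z": 0,"yaw": -0.8}
    - {"jaw": 0,"x": -8.5,"y": -5.5,"z": 0,"yaw": -0.95}
    - {"jaw": 0,"x": -8.5,"y": -5.5,"z": 0,"yaw": -1.0}
    - {"jaw": 0,"x": -8.5,"y": -5.5,"z": 0,"yaw": -1.0}

```text
t: 8.85
tool_pos: [540.9, 133.9, 201.4]
orientation: [-2.178, -2.264, 0.0]
force: [0.1, -0.1, 0.3]
finger_gap: 0.7
```

```bash
python3 -c "
from h import *
go((-5,395,107)); pieces(cam('top'));print('scene');c=cam('scene');pieces(c);save(c[0],'s1.png')"
```

```text
t 8.85 station [[ -8.4 401.5]] z 201.4 tool-x station angle 90.0 F [ 0.1 -0.1  0.3]
(-5, 395, 107) [-0.67  0.34  9.44]
centre [-87. 310.] area 129.5 corners [[-64.0, 311.0], [-66.0, 321.0], [-112.0, 319.0], [-90.0, 291.0]]
centre [-35. -55.] area 240.5 corners [[-17.0, -33.0], [-46.0, -28.0], [-52.0, -79.0], [-25.0, -83.0]]
centre [ -1. 661.] area 257.5 corners [[12.0, 721.0], [-1.0, 716.0], [-16.0, 601.0], [-0.0, 608.0]]
centre [ 79. 670.] area 835.0 corners [[87.0, 748.0], [63.0, 745.0], [59.0, 596.0], [96.0, 592.0], [100.0, 746.0]]
centre [ 77. -71.] area 118.0 corners [[98.0, -69.0], [88.0, -52.0], [55.0, -72.0], [68.0, -89.0]]
scene
centre [   2. -102.] area 531.5 corners [[-11.0, -75.0], [-22.0, -119.0], [14.0, -130.0], [25.0, -85.0]]
centre [-10. 329.] area 186.0 corners [[-7.0, 362.0], [-38.0, 342.0], [-12.0, 298.0], [18.0, 321.0]]
centre [-88. 311.] area 203.0 corners [[-91.0, 348.0], [-81.0, 325.0], [-102.0, 346.0], [-116.0, 323.0], [-85.0, 280.0], [-59.0, 301.0]]
centre [ 81. 631.] area 435.5 corners [[97.0, 742.0], [64.0, 743.0], [74.0, 690.0], [64.0, 609.0], [82.0, 609.0], [63.0, 594.0], [65.0, 536.0], [97.0, 538.0], [100.0, 638.0], [83.0, 645.0], [90.0, 682.0], [100.0, 649.0]]
```

View pics/s1.png

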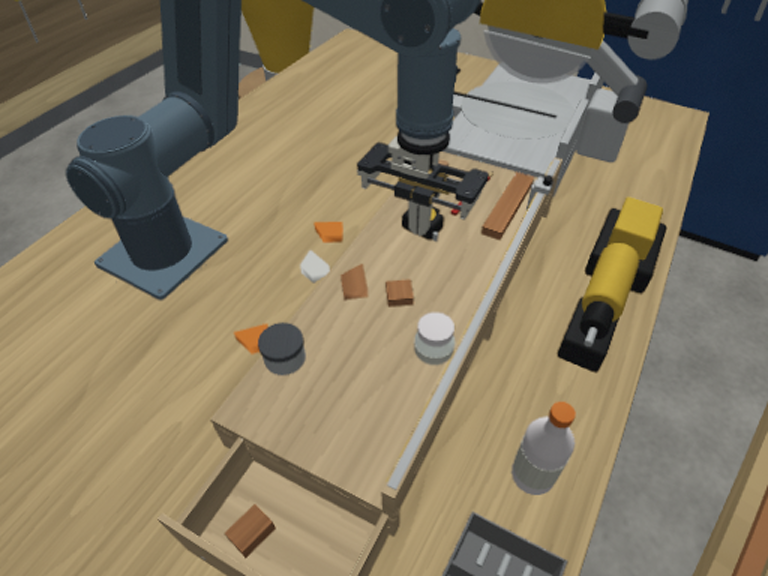

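The scene picture shows the block in the box at (250,530), the square at (400,292) clear of the jar, and the mitre at (354,282). A corner of the square faces the fingers, so I open the jaws 2 cm to nest it.

Emit:
send_rows:
  series:
    - {"jaw": 2,"x": 0,"y": 0,"z": 4.5,"yaw": 0}
    - {"jaw": 2,"x": 0,"y": 0,"z": 8,"yaw": 0}
    - {"jaw": 2,"x": 0,"y": 0,"z": 9.3,"yaw": 0}
    - {"jaw": 2,"x": -1.5,"y": 0,"z": 9.3,"yaw": 0}
    - {"jaw": 2,"x": -3,"y": 0,"z": 9.3,"yaw": 0}
    - {"jaw": 2,"x": -4.5,"y": 0,"z": 9.3,"yaw": 0}
    - {"jaw": 2,"x": -6,"y": 0,"z": 9.3,"yaw": 0}
    - {"jaw": 2,"x": -7.5,"y": 0,"z": 9.3,"yaw": 0}
    - {"jaw": 2,"x": -9,"y": 0,"z": 9.3,"yaw": 0}
    - {"jaw": 2,"x": -10.5,"y": 0,"z": 9.3,"yaw": 0}
    - {"jaw": 2,"x": -12,"y": 0,"z": 9.3,"yaw": 0}
    - {"jaw": 2,"x": -13,"y": 0,"z": 9.3,"yaw": 0}

```text
t: 10.45
tool_pos: [545.6, 2.5, 108.6]
orientation: [-2.178, -2.264, 0.0]
force: [-0.5, 0.6, 1.1]
finger_gap: 19.8
```

```bash
python3 -c "
from h import *
go((-8,-12,107)); pieces(cam('scene'))"
```

```text
t 10.45 station [[ -8.8 270. ]] z 108.6 tool-x station angle 90.0 F [-0.5  0.6  1.1]
(-8, -12, 107) [-28.2    0.1    0.16]
centre [   2. -102.] area 505.0 corners [[-12.0, -76.0], [-21.0, -110.0], [-10.0, -116.0], [-22.0, -119.0], [14.0, -130.0], [25.0, -85.0]]
centre [ -5. 226.] area 97.5 corners [[-35.0, 237.0], [-3.0, 204.0], [23.0, 230.0], [13.0, 244.0], [14.0, 232.0], [-9.0, 220.0], [-17.0, 229.0], [-8.0, 248.0], [-20.0, 255.0], [-27.0, 248.0], [-18.0, 236.0]]
centre [  2. 634.] area 109.5 corners [[16.0, 707.0], [-9.0, 563.0]]
```

The square is nested and tracking straight.

Emit:
send_rows:
  series:
    - {"jaw": 2,"x": -1.5,"y": 0,"z": 0.1,"yaw": 0}
    - {"jaw": 2,"x": -3,"y": 0,"z": 0.1,"yaw": 0}
    - {"jaw": 2,"x": -4.5,"y": 0,"z": 0.1,"yaw": 0}
    - {"jaw": 2,"x": -6,"y": 0,"z": 0.1,"yaw": 0}
    - {"jaw": 2,"x": -7.5,"y": 0,"z": 0.1,"yaw": 0}
    - {"jaw": 2,"x": -9,"y": 0,"z": 0.1,"yaw": 0}
    - {"jaw": 2,"x": -10.5,"y": 0,"z": 0.1,"yaw": 0}
    - {"jaw": 2,"x": -12,"y": 0,"z": 0.1,"yaw": 0}
    - {"jaw": 2,"x": -13.5,"y": 0,"z": 0.1,"yaw": 0}
    - {"jaw": 2,"x": -15,"y": 0,"z": 0.1,"yaw": 0}
    - {"jaw": 2,"x": -16.5,"y": 0,"z": 0.1,"yaw": 0}
    - {"jaw": 2,"x": -18,"y": 0,"z": 0.1,"yaw": 0}

```text
t: 12.0
tool_pos: [552.6, -177.4, 107.7]
orientation: [2.178, 2.264, 0.0]
force: [0.0, 0.0, 0.1]
finger_gap: 19.7
```

Emit:
send_rows:
  series:
    - {"jaw": 2,"x": -1.5,"y": 0,"z": 0,"yaw": 0}
    - {"jaw": 2,"x": -3,"y": 0,"z": 0,"yaw": 0}
    - {"jaw": 2,"x": -4.5,"y": 0,"z": 0,"yaw": 0}
    - {"jaw": 2,"x": -6,"y": 0,"z": 0,"yaw": 0}
    - {"jaw": 2,"x": -7.5,"y": 0,"z": 0,"yaw": 0}
    - {"jaw": 2,"x": -9,"y": 0,"z": 0,"yaw": 0}
    - {"jaw": 2,"x": -10.3,"y": 0,"z": 0,"yaw": 0}
    - {"jaw": 2,"x": -10.8,"y": 0,"z": 0,"yaw": 0}
    - {"jaw": 2,"x": -10.8,"y": 0,"z": 0,"yaw": 0}
    - {"jaw": 2,"x": -10.5,"y": 0,"z": -5,"yaw": 0}
    - {"jaw": 2,"x": -7,"y": 0,"z": -9.5,"yaw": 0}
    - {"jaw": 2,"x": -3,"y": 0,"z": -9.5,"yaw": 0}

```text
t: 13.5
tool_pos: [555.8, -206.6, 207.1]
orientation: [2.173, 2.258, 0.003]
force: [1.0, 0.0, -0.1]
finger_gap: 19.7
```

```bash
python3 -c "
from h import *
go((-126,335,200),(-126,335,107)); c=cam('scene');pieces(c);save(c[0],'s2.png');print('top');pieces(cam('top'))"
```

```text
t 13.5 station [[-6.8 60.7]] z 207.1 tool-x station angle 90.0 F [ 1.   0.  -0.1]
(-126, 335, 200) [ 27.41 -11.94   0.51]
(-126, 335, 107) [ 27.45 -12.     9.81]
centre [   3. -102.] area 475.0 corners [[-9.0, -76.0], [-22.0, -119.0], [-9.0, -114.0], [-10.0, -122.0], [-1.0, -116.0], [-6.0, -124.0], [15.0, -129.0], [26.0, -87.0]]
centre [  2. 634.] area 108.5 corners [[16.0, 707.0], [-9.0, 563.0]]
top
centre [-90. 321.] area 249.0 corners [[-90.0, 291.0], [-64.0, 313.0], [-96.0, 355.0], [-112.0, 317.0]]
centre [ -3. 649.] area 310.5 corners [[12.0, 721.0], [-1.0, 719.0], [-16.0, 575.0], [-3.0, 591.0]]
centre [ 78. 649.] area 1080.5 corners [[87.0, 748.0], [63.0, 745.0], [59.0, 551.0], [96.0, 553.0], [100.0, 746.0]]
```

View pics/s2.png

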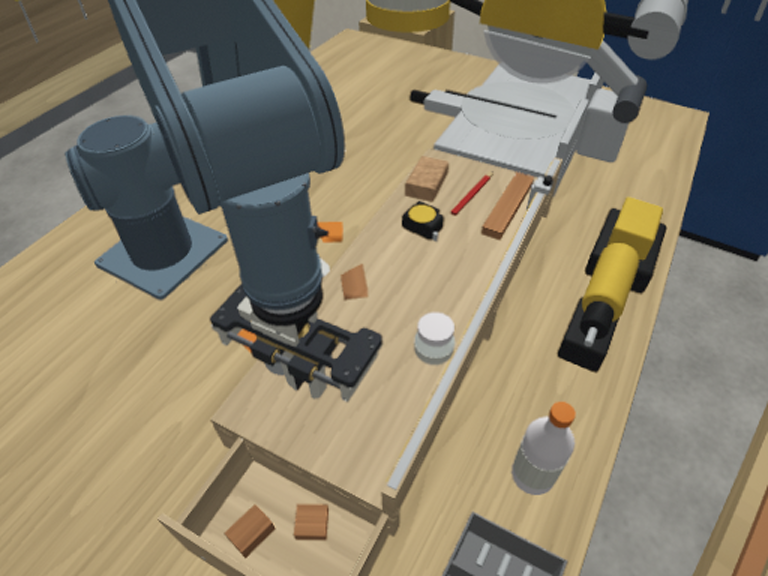

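The scene picture shows the block at (250,530) and the square at (311,520) in the box, with the mitre untouched at (354,282). Next I go to its slanted end on the front side.

Emit:
send_rows:
  series:
    - {"jaw": 0,"x": 3,"y": -1.3,"z": 0.3,"yaw": -0.12}
    - {"jaw": 0,"x": 6.5,"y": -2.8,"z": 0.3,"yaw": -0.28}
    - {"jaw": 0,"x": 10.5,"y": -4.5,"z": 0.3,"yaw": -0.44}
    - {"jaw": 0,"x": 14.5,"y": -6.3,"z": 0.3,"yaw": -0.6}
    - {"jaw": 0,"x": 18.5,"y": -8,"z": 0.3,"yaw": -0.76}
    - {"jaw": 0,"x": 22.5,"y": -9.8,"z": 0.3,"yaw": -0.92}
    - {"jaw": 0,"x": 25.5,"y": -11.3,"z": 0.3,"yaw": -1.06}
    - {"jaw": 0,"x": 27.4,"y": -12.1,"z": 0.3,"yaw": -1.17}
    - {"jaw": 0,"x": 27.4,"y": -12.1,"z": 0.3,"yaw": -1.17}
    - {"jaw": 0,"x": 27.4,"y": -12.1,"z": 0.3,"yaw": -1.17}

```text
t: 14.85
tool_pos: [422.6, 62.2, 199.6]
orientation: [0.568, 3.089, -0.001]
force: [-0.1, -0.1, 0.1]
finger_gap: 0.5
```

```bash
python3 -c "
from h import *
go((-126,335,107),(-126+74,335-31,107)); print(arm.get_obs()['qpos'].round(2))"
```

```text
t 14.85 station [[-129.4  334.4]] z 199.6 tool-x station angle 156.9 F [-0.1 -0.1  0.1]
(-126, 335, 107) [-0.3   0.18  9.26]
(-52, 304, 107) [-8.32  0.22  9.27]
[-0.12  0.06  1.86 -0.    1.21 -1.32]
```

Emit:
send_rows:
  series:
    - {"jaw": 0,"x": 0,"y": 0.1,"z": 4.5,"yaw": 0}
    - {"jaw": 0,"x": 0,"y": 0.1,"z": 8,"yaw": 0}
    - {"jaw": 0,"x": 0,"y": 0.1,"z": 9.2,"yaw": 0}
    - {"jaw": 0,"x": -0.6,"y": 0.1,"z": 9.2,"yaw": 0}
    - {"jaw": 0,"x": -1.5,"y": 0.1,"z": 9.2,"yaw": 0}
    - {"jaw": 0,"x": -2.7,"y": 0.1,"z": 9.2,"yaw": 0}
    - {"jaw": 0,"x": -3.9,"y": 0.1,"z": 9.2,"yaw": 0}
    - {"jaw": 0,"x": -5.1,"y": 0.1,"z": 9.2,"yaw": 0}
    - {"jaw": 0,"x": -6.3,"y": 0.1,"z": 9.2,"yaw": 0}
    - {"jaw": 0,"x": -7.5,"y": 0.1,"z": 9.2,"yaw": 0}
    - {"jaw": 0,"x": -8.6,"y": 0.1,"z": 9.2,"yaw": 0}
    - {"jaw": 0,"x": -9,"y": 0.1,"z": 9.2,"yaw": 0}

```text
t: 16.35
tool_pos: [507.5, 31.5, 107.6]
orientation: [0.566, 3.09, -0.0]
force: [-1.0, 0.3, 0.9]
finger_gap: 0.3
```

```bash
python3 -c "
from h import *
go((-15,380,107)); pieces(cam('scene'))"
```

```text
t 16.35 station [[-45.8 300.4]] z 107.6 tool-x station angle 157.0 F [-1.   0.3  0.9]
(-15, 380, 107) [0.26 8.51 0.06]
centre [   2. -103.] area 522.5 corners [[-8.0, -75.0], [-22.0, -119.0], [14.0, -130.0], [26.0, -87.0]]
centre [ 64. -58.] area 372.0 corners [[38.0, -49.0], [50.0, -53.0], [45.0, -66.0], [54.0, -66.0], [56.0, -83.0], [87.0, -67.0], [68.0, -33.0]]
centre [-14. 278.] area 171.0 corners [[-24.0, 326.0], [-15.0, 308.0], [-24.0, 315.0], [-20.0, 298.0], [-33.0, 306.0], [-40.0, 292.0], [-9.0, 250.0], [17.0, 274.0], [-3.0, 296.0], [7.0, 272.0], [-12.0, 277.0], [-20.0, 298.0], [-10.0, 310.0]]
centre [ 82. 558.] area 80.5 corners [[100.0, 638.0], [88.0, 611.0], [95.0, 561.0], [70.0, 582.0], [65.0, 536.0], [95.0, 537.0]]
centre [  2. 634.] area 109.5 corners [[16.0, 707.0], [-9.0, 563.0]]
centre [ 84. 696.] area 126.5 corners [[64.0, 743.0], [76.0, 675.0], [65.0, 652.0], [87.0, 669.0], [100.0, 649.0], [100.0, 721.0], [85.0, 719.0], [81.0, 740.0], [97.0, 742.0]]
```

The mitre has moved flush to about (-15,288). I lift, go round behind it and push with 3 cm open jaws so its tip nests.

Emit:
send_rows:
  series:
    - {"jaw": 0,"x": 1.5,"y": 0,"z": 0,"yaw": 0}
    - {"jaw": 0,"x": 2,"y": 0,"z": -4,"yaw": 0}
    - {"jaw": 0,"x": 2,"y": 1,"z": -8,"yaw": 0.1}
    - {"jaw": 3,"x": 1.5,"y": 3,"z": -8.5,"yaw": 0.25}
    - {"jaw": 3,"x": 1,"y": 5,"z": -8.5,"yaw": 0.42}
    - {"jaw": 3,"x": 0.5,"y": 7,"z": -8.5,"yaw": 0.6}
    - {"jaw": 3,"x": 0,"y": 8.2,"z": -8.5,"yaw": 0.76}
    - {"jaw": 3,"x": -0.2,"y": 8.2,"z": -8.5,"yaw": 0.92}
    - {"jaw": 3,"x": -0.2,"y": 8.2,"z": -8.5,"yaw": 1.08}
    - {"jaw": 3,"x": -0.2,"y": 8.2,"z": -8.5,"yaw": 1.17}
    - {"jaw": 3,"x": -0.2,"y": 8.2,"z": -8.5,"yaw": 1.17}
    - {"jaw": 3,"x": -0.2,"y": 8.2,"z": -8.5,"yaw": 1.17}

```text
t: 17.9
tool_pos: [536.8, 108.0, 192.6]
orientation: [-2.175, -2.266, 0.001]
force: [0.2, 0.5, -0.9]
finger_gap: 29.8
```

```bash
python3 -c "
from h import *
go((-12,375,107),(-12,-15,107)); pieces(cam('scene'))"
```

```text
t 17.9 station [[-13.5 375.8]] z 192.6 tool-x station angle 90.1 F [ 0.2  0.5 -0.9]
(-12, 375, 107) [-0.1   0.15  8.56]
(-12, -15, 107) [-39.09   0.07   8.56]
centre [ 64. -58.] area 384.0 corners [[38.0, -49.0], [53.0, -54.0], [44.0, -61.0], [58.0, -76.0], [52.0, -81.0], [87.0, -67.0], [68.0, -33.0]]
centre [   1. -102.] area 524.0 corners [[-11.0, -75.0], [-22.0, -119.0], [14.0, -130.0], [26.0, -87.0]]
centre [-12. 281.] area 235.0 corners [[-24.0, 322.0], [-40.0, 292.0], [-9.0, 250.0], [17.0, 274.0], [-2.0, 300.0], [-6.0, 287.0], [-22.0, 301.0], [-9.0, 307.0]]
centre [ 83. 633.] area 424.0 corners [[97.0, 742.0], [64.0, 743.0], [74.0, 662.0], [63.0, 668.0], [61.0, 618.0], [79.0, 617.0], [73.0, 599.0], [88.0, 582.0], [61.0, 583.0], [65.0, 536.0], [97.0, 538.0]]
```

Emit:
send_rows:
  series:
    - {"jaw": 3,"x": 0,"y": 0.1,"z": 4.5,"yaw": 0}
    - {"jaw": 3,"x": 0,"y": 0.1,"z": 7.5,"yaw": 0}
    - {"jaw": 3,"x": 0,"y": 0.1,"z": 8.5,"yaw": 0}
    - {"jaw": 3,"x": -1.5,"y": 0.1,"z": 8.5,"yaw": 0}
    - {"jaw": 3,"x": -3,"y": 0.1,"z": 8.5,"yaw": 0}
    - {"jaw": 3,"x": -4.5,"y": 0.1,"z": 8.5,"yaw": 0}
    - {"jaw": 3,"x": -5.7,"y": 0.1,"z": 8.5,"yaw": 0}
    - {"jaw": 3,"x": -6.9,"y": 0.1,"z": 8.5,"yaw": 0}
    - {"jaw": 3,"x": -8.1,"y": 0.1,"z": 8.5,"yaw": 0}
    - {"jaw": 3,"x": -9.3,"y": 0.1,"z": 8.5,"yaw": 0}
    - {"jaw": 3,"x": -10.5,"y": 0.1,"z": 8.5,"yaw": 0}
    - {"jaw": 3,"x": -11,"y": 0.1,"z": 8.5,"yaw": 0}

```text
t: 19.45
tool_pos: [543.0, -2.9, 107.7]
orientation: [2.178, 2.264, 0.0]
force: [-0.4, 1.6, -0.0]
finger_gap: 29.7
```

```bash
python3 -c "
from h import *
go((-12,-15,107)); c=cam('scene');pieces(c);save(c[0],'s3.png')"
```

```text
t 19.45 station [[-11.7 264.7]] z 107.7 tool-x station angle 90.0 F [-0.4  1.6 -0. ]
(-12, -15, 107) [-2.798e+01 -2.000e-02  7.000e-02]
centre [   2. -102.] area 520.5 corners [[-9.0, -76.0], [-22.0, -119.0], [14.0, -130.0], [26.0, -87.0]]
centre [ 65. -60.] area 271.0 corners [[40.0, -48.0], [58.0, -55.0], [57.0, -68.0], [49.0, -68.0], [52.0, -60.0], [45.0, -66.0], [56.0, -69.0], [56.0, -83.0], [87.0, -67.0], [75.0, -44.0], [71.0, -55.0], [62.0, -47.0], [51.0, -51.0], [75.0, -40.0], [68.0, -33.0]]
centre [-11. 227.] area 134.5 corners [[-26.0, 266.0], [-33.0, 238.0], [-2.0, 201.0], [24.0, 227.0], [5.0, 214.0], [10.0, 230.0], [-7.0, 231.0], [-5.0, 242.0], [-14.0, 224.0], [-11.0, 243.0], [-24.0, 246.0], [-14.0, 255.0]]
centre [ 83. 558.] area 60.5 corners [[100.0, 659.0], [93.0, 550.0], [80.0, 572.0], [75.0, 551.0], [74.0, 570.0], [60.0, 552.0], [68.0, 538.0], [95.0, 537.0]]
centre [  2. 634.] area 108.5 corners [[16.0, 707.0], [-9.0, 563.0]]
```

View pics/s3.png

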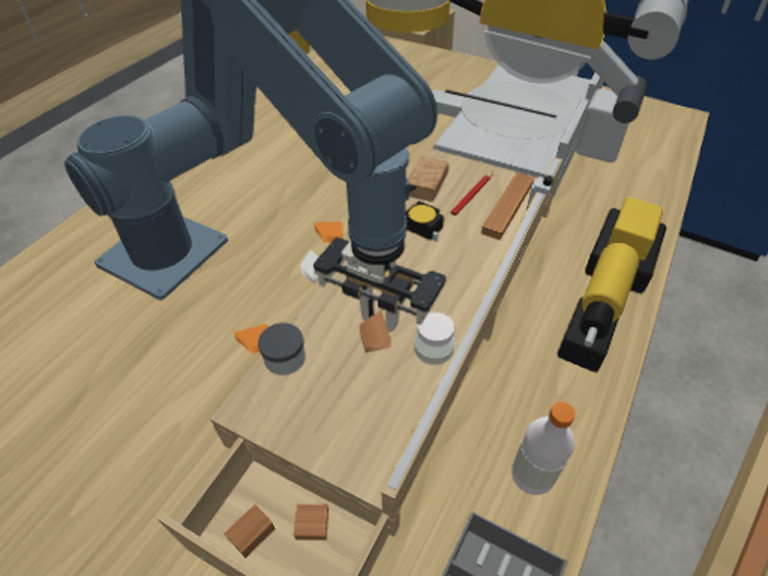

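The scene picture shows the mitre at (376,334), nested in the fingers and clear of the jar at (436,335) and the tin at (281,348). I'll carry on over the edge.

Emit:
send_rows:
  series:
    - {"jaw": 3,"x": -1.5,"y": 0,"z": 0.05,"yaw": 0}
    - {"jaw": 3,"x": -3,"y": 0,"z": 0.05,"yaw": 0}
    - {"jaw": 3,"x": -4.5,"y": 0,"z": 0.05,"yaw": 0}
    - {"jaw": 3,"x": -6,"y": 0,"z": 0.05,"yaw": 0}
    - {"jaw": 3,"x": -7.5,"y": 0,"z": 0.05,"yaw": 0}
    - {"jaw": 3,"x": -9,"y": 0,"z": 0.05,"yaw": 0}
    - {"jaw": 3,"x": -10.5,"y": 0,"z": 0.05,"yaw": 0}
    - {"jaw": 3,"x": -12,"y": 0,"z": 0.05,"yaw": 0}
    - {"jaw": 3,"x": -13.5,"y": 0,"z": 0.05,"yaw": 0}
    - {"jaw": 3,"x": -15,"y": 0,"z": 0.05,"yaw": 0}
    - {"jaw": 3,"x": -16.5,"y": 0,"z": 0.05,"yaw": 0}
    - {"jaw": 3,"x": -17,"y": 0,"z": 0.05,"yaw": 0}

```text
t: 21.0
tool_pos: [549.6, -173.1, 107.1]
orientation: [2.179, 2.263, -0.0]
force: [-0.2, 0.4, 1.4]
finger_gap: 29.9
```

```bash
python3 -c "
from h import *
go((-12,-15,107)); c=cam('scene');pieces(c)"
```

```text
t 21.0 station [[-11.7  94.4]] z 107.1 tool-x station angle 89.9 F [-0.2  0.4  1.4]
(-12, -15, 107) [-1.094e+01 -2.000e-02  1.000e-02]
centre [   5. -103.] area 395.5 corners [[-9.0, -76.0], [-22.0, -119.0], [-13.0, -97.0], [-6.0, -97.0], [-15.0, -121.0], [-2.0, -114.0], [-3.0, -125.0], [14.0, -130.0], [25.0, -85.0], [-5.0, -76.0], [4.0, -86.0], [-9.0, -89.0], [-1.0, -85.0]]
centre [-14.  56.] area 102.5 corners [[-30.0, 78.0], [-29.0, 62.0], [2.0, 37.0], [7.0, 55.0], [-4.0, 62.0], [6.0, 54.0], [0.0, 43.0]]
centre [  2. 634.] area 108.5 corners [[16.0, 707.0], [-9.0, 563.0]]
```

Emit:
send_rows:
  series:
    - {"jaw": 3,"x": -1.5,"y": 0,"z": 0,"yaw": 0}
    - {"jaw": 3,"x": -3,"y": 0,"z": 0,"yaw": 0}
    - {"jaw": 3,"x": -4.5,"y": 0,"z": 0,"yaw": 0}
    - {"jaw": 3,"x": -6,"y": 0,"z": 0,"yaw": 0}
    - {"jaw": 3,"x": -7.5,"y": 0,"z": 0,"yaw": 0}
    - {"jaw": 3,"x": -9,"y": 0,"z": 0,"yaw": 0}
    - {"jaw": 3,"x": -10.5,"y": 0,"z": 0,"yaw": 0}
    - {"jaw": 3,"x": -11.7,"y": 0,"z": 0,"yaw": 0}
    - {"jaw": 3,"x": -11.7,"y": 0,"z": 0,"yaw": 0}
    - {"jaw": 3,"x": -11.5,"y": 0,"z": -4,"yaw": 0}
    - {"jaw": 3,"x": -8,"y": 0,"z": -9,"yaw": 0}
    - {"jaw": 3,"x": -2.5,"y": 0,"z": -11,"yaw": 0}

```text
t: 22.55
tool_pos: [551.7, -197.4, 220.3]
orientation: [2.177, 2.258, 0.002]
force: [0.8, 0.3, 0.2]
finger_gap: 30.1
```

Emit:
send_rows:
  series:
    - {"jaw": 3,"x": 6,"y": 0,"z": -1,"yaw": 0}
    - {"jaw": 3,"x": 12,"y": -2,"z": -1,"yaw": 0}
    - {"jaw": 3,"x": 18,"y": -4,"z": -1,"yaw": 0}
    - {"jaw": 3,"x": 23,"y": -7,"z": -1,"yaw": 0}
    - {"jaw": 3,"x": 26,"y": -11,"z": -1,"yaw": 0}
    - {"jaw": 3,"x": 28,"y": -15,"z": -1,"yaw": 0}
    - {"jaw": 3,"x": 28,"y": -15,"z": -1,"yaw": 0}
    - {"jaw": 3,"x": 28,"y": -15,"z": -1,"yaw": 0}

```text
t: 23.55
tool_pos: [390.3, 77.1, 227.6]
orientation: [2.176, 2.264, 0.002]
force: [-0.8, -0.6, 0.5]
finger_gap: 30.3
```

```bash
python3 -c "
from h import *
go(); c=cam('top');pieces(c);a=cv2.resize(c[0],None,fx=1.2,fy=1.2);d=cam('scene');b=cv2.resize(d[0][190:384,90:410],(614,372))
save(a,'t4.png',1);save(b,'s4.png',1)"
```

```text
t 23.55 station [[-161.1  350.6]] z 227.6 tool-x station angle 90.0 F [-0.8 -0.6  0.5]
centre [-47.  -4.] area 104.5 corners [[-19.0, -0.0], [-66.0, 5.0], [-69.0, -11.0], [-27.0, -11.0]]
centre [-35. -55.] area 242.0 corners [[-17.0, -33.0], [-46.0, -28.0], [-52.0, -79.0], [-25.0, -86.0]]
centre [ -3. 649.] area 314.5 corners [[12.0, 721.0], [-1.0, 719.0], [-16.0, 575.0], [-3.0, 588.0]]
centre [ 26. -10.] area 152.0 corners [[50.0, -17.0], [37.0, 5.0], [2.0, 4.0], [18.0, -32.0]]
centre [ 79. 649.] area 1087.5 corners [[92.0, 748.0], [63.0, 745.0], [59.0, 551.0], [96.0, 553.0]]
centre [ 77. -71.] area 124.5 corners [[98.0, -69.0], [85.0, -52.0], [55.0, -74.0], [66.0, -91.0]]
```

View pics/t4.png

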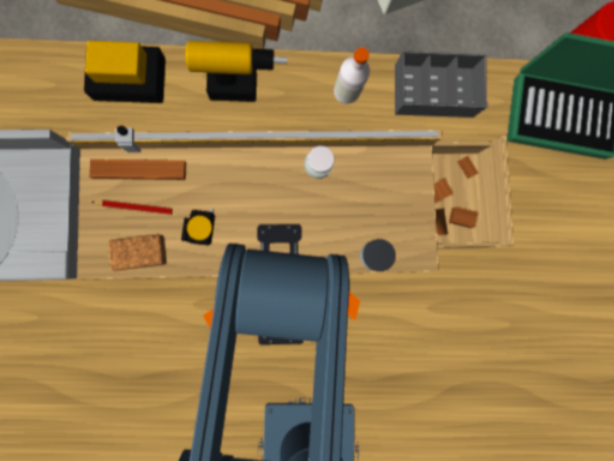

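View pics/s4.png

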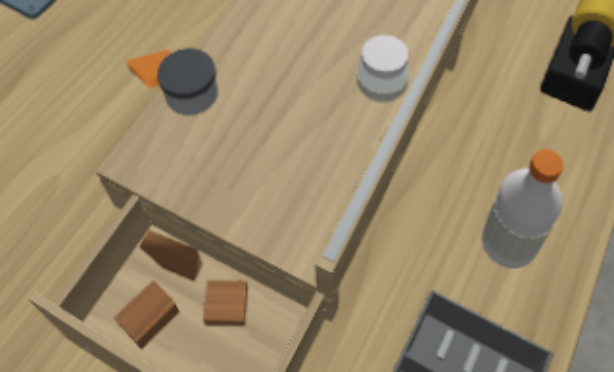

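The top picture shows three pieces in the box at (443,190), (463,217) and (441,222), plus the old scrap at (467,167). The scene crop shows the mitre on edge at (171,255) by the wing's end face, well inside the box. The tin, jar and tape are at their first pixels.

```bash
python3 -c "
from h import *
print(arm.finish_job())"
```

```text
the job is handed in; nothing more can be done
None
```

All three offcuts (block, then square, then mitre) are in the scrap box. I swept each along the wing with the fingers and over the open end, lifting none, and handed the job in at about 24 s.

**Offcuts:** the last top and scene pictures show all three inside the box and none left on the wing. The mitre came to rest on edge beside the wing's end face, but it is fully inside the box.

**Items to leave:** the rail and pencil re-measured at their starting positions. The tin, jar, tape measure and sanding block look unmoved in the pictures; I did not re-measure them.

**Arm:** it was clear of everything at hand-in. Forces read at the end of each move stayed under about 2 N, and no check failed or disagreed.

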